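# Open the cutter chamber of the desk sharpener

### The job

Open the electric pencil sharpener so that its cutter can be cleaned: press its black bayonet cover with the metal grip bar down on its spring, turn it a quarter turn anticlockwise until it stops, and draw it straight off. Lay the cover in the empty metal tray, standing flat on its foot with the grip up; set it down, do not let it drop. Leave the jar, mug and eraser where they are.

Things in the scene. Friction and masses are not known exactly. Their poses are not given: they have to be found in the camera images.
- sharpener: Grey desk sharpener, fixed to the table: base block 170 x 130 x 45 mm with a round cutter chamber (104 mm across, 60 mm long) on it, whose axis leans 30 degrees from vertical towards the sharpener's -x (roughly towards the robot). Origin: centre of the base's underside, z up.
- mouth: The chamber's mouth. Origin on the chamber's axis in the plane of its upper rim, 115 mm above the table. z points out along the axis (30 deg from vertical), x up the slope, y level across. Its inner flange, 5 mm thick, has two notches, at +y and -y, each marked by a small raised tab on the rim; the cover's two ears hook under the flange and come out only through the notches.
- cover_grip (a point): Centre of the grip bar of the loose black bayonet cover (about 90 g), which starts locked in the mouth. Metal bar: 70 mm long (x), 12 mm wide (y), 28 mm high, on a disc 88 mm across, 6 mm thick. This point is half-way up the bar: 14 mm above the disc's upper face, 37 mm above the end of the foot on which the cover stands. z is the cover's axis, out of the chamber.
- cover: The same cover; origin at the centre of the disc's underside, axes as cover_grip. Below: foot 44 mm across, 17 mm long, with two ears along +x and -x (68 mm over the ears). Locked: origin 7 mm above the mouth's origin, bar 80 deg clockwise (seen from outside) of the mouth's y. Pressing in is 7 mm at most and must be over 4.5 mm to clear a detent.
- ejector (a joint): Sprung plate under the cover's foot, m along the mouth's axis: 0 with the cover locked (5 N), 0.007 with it pressed fully in (10 N), -0.004 with it freed. Keep the cover pressed in about 6 mm and turn it 80 deg anticlockwise (positive about the mouth's z) to the end stop, bar along the mouth's y; let up there, it rises to 11 mm above the mouth's origin and can be drawn out along the axis.
- tray: Empty aluminium tray, fixed, 170 x 170 mm, 20 mm high, walls 4 mm, floor 4 mm thick. Origin: centre of its underside, z up. It stands to the left or the right of the sharpener, its place swapped with that of a low pencil case of the same size full of coloured pencils.
- jar: Bystander: closed glass jar, 66 mm across, 85 mm high. Origin: centre of its underside.
- mug: Bystander: white mug, 76 mm across, 85 mm high, handle at its +y. Origin: centre of its underside.
- eraser: Bystander: white eraser block 30 x 55 x 14 mm lying flat. Origin: centre of its underside.
There are look-alikes about, which are no part of the job. Of the things shaped like the cover, the black one is meant.

How it is judged:
On the way, in this order (a step that is already met when the one before it is completed fails the run):
1. the cover is pressed in on its spring, still at its locked angle (value of joint ejector above 0.0035 m and angle between the x axis of cover_grip and the y axis of mouth, either way round above 1.1 rad), for 0.1 s.
2. the cover is turned anticlockwise to its end stop, still in the mouth (angle between the x axis of cover_grip and the y axis of mouth, either way round below 0.2 rad and distance between cover_grip and mouth below 0.036 m), for 0.1 s.
3. the cover is drawn out of the mouth (distance between cover_grip and mouth above 0.06 m), for 0.1 s.
At the end, for the whole second after the job is handed in: The cover stands on the tray's floor (grip centre 36 to 46 mm above the tray's underside, within 60 mm of the tray's centre along each side), upright within 0.12 rad with the grip up, at rest; jar, mug and eraser within 30 mm of where they were (x of cover_grip in the frame of tray between -0.06 and 0.06 m and y of cover_grip in the frame of tray between -0.06 and 0.06 m and z of cover_grip in the frame of tray between 0.036 and 0.046 m and angle between cover_grip's own z axis and vertical below 0.12 rad and linear speed of cover below 0.02 m/s and distance of each of jar, mug, eraser from where it was at the start of the episode below 0.03 m); the robot touches nothing.
It fails at once if the cover is let fall (faster than 0.6 m/s with no finger on it) (contact force between the fingers and cover below 0.05 N and linear speed of cover above 0.6 m/s).
It fails at once if the jar, mug or eraser is shifted by more than 50 mm (distance of any of jar, mug, eraser from where it was at the start of the episode above 0.05 m).
It also fails if it takes over 45 s, if anything falls off the work surface, if the arm or the gripper's body presses on something with over 40 N, if the wrist force passes 120 N, or if a joint passes its speed limit or range.

### The arm

A 6-joint arm with a two-finger parallel gripper is mounted at the origin on the work surface. World frame = base frame: x ahead of the robot, y to its left, z up, the work surface at z = 0. Lengths are in m, angles in rad, forces in N, time in s.
With the tool pointing down it reaches from about 0.15 to 0.775 m from the base axis. Payload 6.1 kg.
Tool frame: the origin (TCP) lies between the finger pads; the fingertips stand 19 mm ahead of it and the grasp point (between the pads) is the TCP; z points along the fingers, y is the line along which they close (so a half turn about z gives the same grasp; the last joint's range is limited). The gripper opens to 85 mm and grips with 20 to 120 N. Pads are 22 mm wide; open, the fingers measure 114 mm over their backs; the gripper's body (76 mm by 85 mm) begins 54 mm behind the grasp point. The pads swing forward as they close: fully open they stand 13 mm farther back than shut.
Start: joints at [1.107, 0.126, -0.04, 1.405, 0, 1.571], TCP at [0.235, 0.47, 0.25] pointing down, gripper open.
Joint ranges: [-2.72, 2.72], [-0.95, 1.95], [-1.27, 1.35], [-1.78, 2.02], [-1.46, 1.47], [-3.14, 3.14]. Speed limits (rad/s): [2.39, 2.39, 3.01, 3.14, 3.14, 3.14].

### API

Orientations are given as a rotation vector (axis times angle).
In Python, from rig import manip, capture gives the robot as it stands. The module is installed in compiled form; this text tells all that it offers.
- The arm moves only by the tool apply_moves, never from a script. Its argument "commands" is a list of rows, each an object of numbers: "jaw": the opening, from 0 (shut) to 1 (fully open); "dx", "dy", "dz": the shift along the tool's x, y, z in m; "twist": the turn about the tool's z in degrees. A call has 1 to 5 rows; each row shifts and turns the commanded pose from where the row before left it, along the tool's axes as they then stand; what a row does not reach is not made up. A row lasts 1/10 s, in which the tool goes at most 50 mm and 8.59 degrees, less where a joint would pass 70% of its speed; a pose out of reach is approached as far as the arm can. A call is refused whole if a number of a shift passes 0.05 or a number of a turn 8.59, either way. A call with a gripper value outside its range is refused whole. The fingers move at their own pace and stop on an object; "grip_force" is the grip in N (left out, the last holds). Time passes only in rows, so rows that do not move let the fingers close. It gives the time, the measured TCP pose, the force, the opening and the grip force at its end, in the units of the state.
- manip.read_state(): the state, without advancing time (a new reading comes with each control period).
- capture(name): name is "scene" or "top" or "wrist"; returns a dict with "frame" (420x560x3 uint8, red, green, blue), "K" (3x3 intrinsics, pixels), "pose" (4x4, takes a point from camera to world coordinates); the wrist camera has in their place "mount" (4x4, takes a point from camera to tool coordinates, whose origin is the TCP and whose axes are the flange's). Camera axes: x right, y up, looking along -z (the intrinsics and any distortion apply to the point x, -y, -z); pixel columns grow to the right and rows downward; lengths in m; the calibration is good to about 2 mm. A picture is of the moment at which its call begins: read the wrist's pose just before it. There is no depth.
- manip.hand_in(): hands the job in; it is judged then, once.
The state is a dict: "time": time; "q": joint angles; "qd": joint speeds; "joint_efforts": joint torques, N m; "eef_pos": TCP position; "orientation": TCP orientation; "force": force on the tool from outside, world axes, zero at the start; "ft_torque": the same for the moment, N m; "gripper_width": finger opening in m; "grip_force": force on a finger pad.
Only numpy, scipy, OpenCV 4.12 (cv2) and the standard library are available. Lean on these libraries where they do the work, as an engineer would, in place of code of your own. Each camera call takes 0.05 s, during which the arm holds its last target. There are 200 camera calls.

## Working session

There is one attempt and no reset: what is moved stays moved. The work goes in short steps, Python scripts to look and compute and a tool call to move; the robot and the scene stay as the last step left them, time stands still between calls to the robot, and variables do not carry over. Pictures are saved under pics/ and viewed, at most 10 in all, crops included, and the job is handed in when it is done.

Besides the shell and the picture viewer there is one more tool, called after "Call:" by a JSON object that holds its "api" and its "payload", one argument or row to a line. apply_moves: Moves the arm, as the interface text tells. Its arguments: {"type":"object","properties":{"commands":{"type":"array","items":{"type":"object","properties":{"jaw":{"type":"number"},"dx":{"type":"number"},"dy":{"type":"number"},"dz":{"type":"number"},"twist":{"type":"number"}}}},"grip_force":{"type":"number"}},"required":["commands"]}

```bash
mkdir -p pics; python3 - <<'E'
from rig import manip, capture
import cv2, pickle, numpy as np
s=manip.read_state(); print(s)
d={}
for n in ("scene","top","wrist"):
    c=capture(n); d[n]=c; cv2.imwrite(f"pics/{n}0.png",c["frame"][:,:,::-1])
    print(n,{k:np.round(v,4).tolist() for k,v in c.items() if k!="frame"})
pickle.dump((s,d),open("c0.pkl","wb"))
E
```

```text
{'time': 0.0, 'q': array([ 1.10697175e+00,  1.26399279e-01, -4.05845825e-02,  1.40539788e+00,
        1.90656353e-05,  1.57082389e+00]), 'qd': array([ 0.00201167, -0.00046807,  0.00151374,  0.00160261, -0.00074166,
        0.00043941]), 'joint_efforts': array([ 1.79530980e-03, -4.35913682e+01,  3.52925527e+01,  1.70343759e-02,
        8.55237067e-05, -2.12662093e-05]), 'eef_pos': array([0.23470217, 0.46920853, 0.24952905]), 'orientation': array([-7.22014560e-01, -3.05710446e+00,  2.41652034e-03]), 'force': array([ 0.14495067, -0.29373218,  0.81899199]), 'ft_torque': array([ 0.0170952 ,  0.09151166, -0.03444029]), 'grip_force': 0.0, 'gripper_width': 0.08567566020486503}
scene {'K': [[391.316, 0.0, 269.4434], [0.0, 391.316, 200.3866], [0.0, 0.0, 1.0]], 'pose': [[-0.6145, -0.602, 0.5099, 1.011], [0.7889, -0.4728, 0.3927, 0.3652], [0.0047, 0.6435, 0.7654, 0.761], [0.0, 0.0, 0.0, 1.0]]}
top {'K': [[487.8191, 0.0, 276.7842], [0.0, 487.8191, 212.5919], [0.0, 0.0, 1.0]], 'pose': [[-0.0105, 0.9958, -0.0906, 0.4564], [-0.9999, -0.0099, 0.0065, 0.0412], [0.0056, 0.0906, 0.9959, 1.1609], [0.0, 0.0, 0.0, 1.0]]}
wrist {'K': [[369.8146, 0.0, 278.6443], [0.0, 369.8146, 211.0938], [0.0, 0.0, 1.0]], 'mount': [[0.0002, 0.9446, 0.3283, 0.0834], [1.0, -0.0003, 0.0002, -0.0003], [0.0003, 0.3283, -0.9446, -0.1241], [0.0, 0.0, 0.0, 1.0]]}
```

View pictures.

View pics/scene0.png

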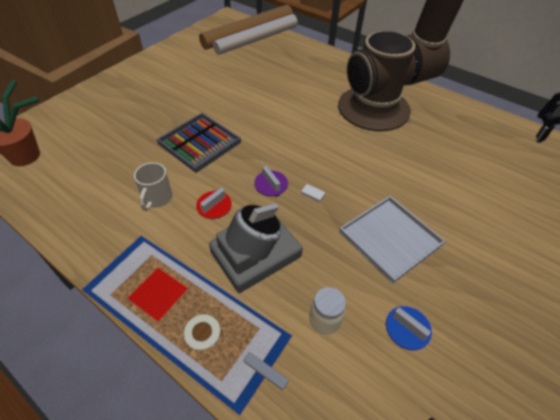

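View pics/top0.png

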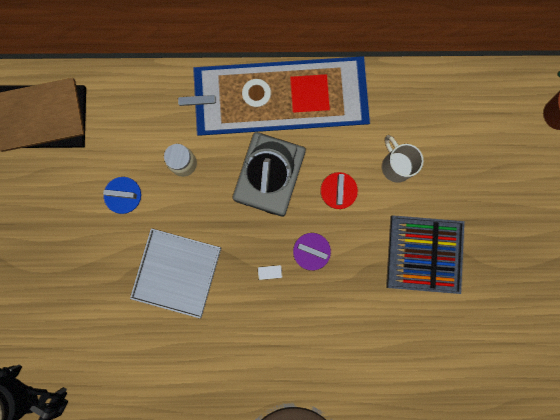

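Scene picture: the black cover is in the grey sharpener at about (258,218), and the tray is at (391,238). Top picture: black cover at (267,173), tray at (176,273). The look-alikes in top are blue (122,195), red (339,190) and purple (312,252). Only the one in the sharpener is black, so that is the cover. I'll confirm it in an enlarged crop.

```bash
python3 - <<'E'
import cv2, numpy as np
a=cv2.imread("pics/scene0.png")[190:290,200:310]; b=cv2.imread("pics/top0.png")[125:225,225:315]
f=lambda i,k:cv2.resize(i,None,fx=k,fy=k,interpolation=cv2.INTER_CUBIC)
cv2.imwrite("pics/crop1.png",np.hstack([f(a,4),f(b,4)]))
E
```

```text
(no output)
```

View pics/crop1.png

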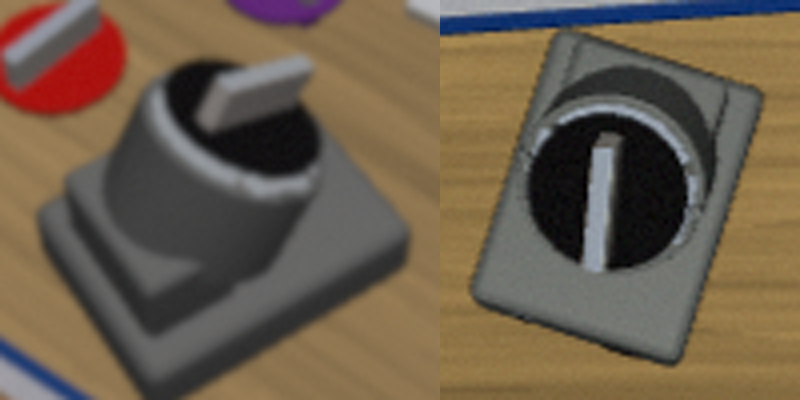

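The crop confirms it: in the mouth sits the black disc with a metal bar, locked with the bar nearly up the slope. The bar's top face runs from (606,147) to (594,270) in the crop. Next I'll work out the geometry.

```bash
cat > h.py <<'E'
import numpy as np, pickle
from scipy.spatial.transform import Rotation as Rn
from scipy.optimize import least_squares
def cam(c,s=None):
    P=c.get("pose")
    if P is None:
        T=np.eye(4);T[:3,:3]=Rn.from_rotvec(s["orientation"]).as_matrix();T[:3,3]=s["eef_pos"];P=T@c["mount"]
    return c["K"],P
def proj(C,X):
    K,P=C;p=(np.atleast_2d(X)-P[:3,3])@P[:3,:3]
    p=p*[1,-1,-1];q=p@K.T;return q[:,:2]/q[:,2:]
def ray(C,u):
    K,P=C;d=np.linalg.inv(K)@[u[0],u[1],1];return P[:3,3],P[:3,:3]@(d*[1,-1,-1])
def tri(obs):
    A=[];b=[]
    for C,u in obs:
        o,d=ray(C,u);d=d/np.linalg.norm(d);M=np.eye(3)-np.outer(d,d);A.append(M);b.append(M@o)
    return np.linalg.lstsq(np.vstack(A),np.hstack(b),rcond=None)[0]
E
python3 - <<'E'
from h import *
s,d=pickle.load(open("c0.pkl","rb")); S=cam(d["scene"]);T=cam(d["top"])
print("bar top",tri([(T,(265,177)),(S,(266.5,209))]))
tt=[(152,229),(220,246),(200,317),(131,298)];ss=[(391,198),(341,237),(392,279),(443,240)]
# order: top far-left,far-right,near-right,near-left ; find match by projecting
for u in tt:
    o,dd=ray(T,u);X=o+dd*(0.02-o[2])/dd[2];v=proj(S,X)[0]
    k=np.argmin([np.hypot(*(v-w)) for w in map(np.array,ss)]);print(u,X.round(3),v.round(1),ss[k],tri([(T,u),(S,ss[k])]).round(3))
# base edge yaw at z=.045 plane
f=lambda u:(225+(u[0]-440+.5)/4-.5,125+(u[1]+.5)/4-.5)
for u in [(475,295),(560,30),(762,95),(678,360)]:
    o,dd=ray(T,f(u));print((o+dd*(0.04-o[2])/dd[2]).round(4))
E
```

```text
bar top [0.6236934  0.05893304 0.14692458]
(152, 229) [0.525 0.326 0.02 ] [394.  278.3] (392, 279) [0.526 0.325 0.017]
(220, 246) [0.483 0.167 0.02 ] [339.8 228.4] (341, 237) [ 0.483  0.172 -0.01 ]
(200, 317) [0.321 0.213 0.02 ] [389.6 196.1] (391, 198) [0.319 0.216 0.014]
(131, 298) [0.366 0.372 0.02 ] [444.  240.6] (443, 240) [0.366 0.371 0.021]
[0.5924 0.1338 0.04  ]
[0.7481 0.0837 0.04  ]
[ 0.7083 -0.034   0.04  ]
[0.5535 0.0169 0.04  ]
```

Call:
{"api": "apply_moves", "payload": {
  "commands": [
    {"twist": -6.2, "jaw": 1},
    {"twist": -6.2},
    {"twist": -6.2},
    {"dx": -0.015, "dy": -0.012},
    {"dx": -0.0277, "dy": -0.0226, "dz": -0.001}
  ]
}}

```text
invalid input
```

Call:
{"api": "apply_moves", "payload": {
  "commands": [
    {"dx": -0.03, "dy": -0.025, "dz": -0.002},
    {"dx": -0.03, "dy": -0.025, "dz": -0.002},
    {"dx": -0.03, "dy": -0.025, "dz": -0.002},
    {"dx": -0.03, "dy": -0.025, "dz": -0.002},
    {"dx": -0.03, "dy": -0.025, "dz": -0.002}
  ]
}}

```text
invalid input
```

Call:
{"api": "apply_moves", "payload": {
  "commands": [
    {"dx": -0.03, "dy": -0.025, "dz": -0.002},
    {"dx": -0.03, "dy": -0.025, "dz": -0.002},
    {"dx": -0.03, "dy": -0.025, "dz": -0.002},
    {"dx": -0.03, "dy": -0.025, "dz": -0.002},
    {"dx": -0.03, "dy": -0.025, "dz": -0.002}
  ]
}}

```text
invalid input
```

Call:
{"api": "apply_moves", "payload": {
  "commands": [
    {"dx": 0, "dy": 0, "dz": 0, "twist": -6.2, "jaw": 1},
    {"dx": 0, "dy": 0, "dz": 0, "twist": -6.2, "jaw": 1},
    {"dx": 0, "dy": 0, "dz": 0, "twist": -6.2, "jaw": 1},
    {"dx": -0.015, "dy": -0.012, "dz": 0, "twist": 0, "jaw": 1},
    {"dx": -0.03, "dy": -0.025, "dz": 0, "twist": 0, "jaw": 1}
  ]
}}

```text
time: 0.65
eef_pos: [0.2737, 0.4273, 0.2496]
orientation: [-0.213, -3.134, 0.001]
force: [-0.1, 0.4, -0.4]
gripper_width: 0.0852
grip_force: 0.0
```

Call:
{"api": "apply_moves", "payload": {
  "commands": [
    {"dx": -0.03, "dy": -0.025, "dz": -0.002, "twist": 0, "jaw": 1},
    {"dx": -0.03, "dy": -0.025, "dz": -0.002, "twist": 0, "jaw": 1},
    {"dx": -0.03, "dy": -0.025, "dz": -0.002, "twist": 0, "jaw": 1},
    {"dx": -0.03, "dy": -0.025, "dz": -0.002, "twist": 0, "jaw": 1},
    {"dx": -0.03, "dy": -0.025, "dz": -0.002, "twist": 0, "jaw": 1}
  ]
}}

```text
time: 1.15
eef_pos: [0.4062, 0.2807, 0.2602]
orientation: [-0.218, -3.134, 0.0]
force: [0.8, 0.6, -1.1]
gripper_width: 0.0856
grip_force: 0.0
```

Call:
{"api": "apply_moves", "payload": {
  "commands": [
    {"dx": -0.03, "dy": -0.025, "dz": -0.002, "twist": 0, "jaw": 1},
    {"dx": -0.03, "dy": -0.025, "dz": -0.002, "twist": 0, "jaw": 1},
    {"dx": -0.03, "dy": -0.025, "dz": -0.002, "twist": 0, "jaw": 1},
    {"dx": -0.03, "dy": -0.025, "dz": -0.002, "twist": 0, "jaw": 1},
    {"dx": -0.03, "dy": -0.025, "dz": -0.002, "twist": 0, "jaw": 1}
  ]
}}

```text
time: 1.65
eef_pos: [0.5375, 0.136, 0.2702]
orientation: [-0.219, -3.134, 0.0]
force: [-0.3, 0.4, -0.2]
gripper_width: 0.0856
grip_force: 0.0
```

Call:
{"api": "apply_moves", "payload": {
  "commands": [
    {"dx": -0.03, "dy": -0.025, "dz": 0, "twist": 0, "jaw": 1},
    {"dx": -0.03, "dy": -0.02, "dz": 0, "twist": 0, "jaw": 1},
    {"dx": 0, "dy": 0, "dz": 0, "twist": 0, "jaw": 1},
    {"dx": 0, "dy": 0, "dz": 0, "twist": 0, "jaw": 1}
  ]
}}

```text
time: 2.05
eef_pos: [0.5899, 0.084, 0.2694]
orientation: [-0.221, -3.132, 0.0]
force: [-1.0, 0.7, -0.6]
gripper_width: 0.0857
grip_force: 0.0
```

```bash
cat > shot.py <<'E'
import sys,cv2,pickle
from rig import manip,capture
n=sys.argv[1]; cn=sys.argv[2] if len(sys.argv)>2 else "wrist"
s=manip.read_state(); c=capture(cn); pickle.dump((s,c),open(n+".pkl","wb")); cv2.imwrite(f"pics/{n}.png",c["frame"][:,:,::-1])
print(s["time"],s["eef_pos"].round(4),s["orientation"].round(4),s["q"].round(2),s["force"].round(1))
E
python3 shot.py w1
```

```text
2.05 [0.5899 0.084  0.2694] [-2.2060e-01 -3.1321e+00  1.0000e-04] [0.14 0.27 0.17 1.48 0.   0.28] [-1.   0.7 -0.6]
```

Call:
{"api": "apply_moves", "payload": {
  "commands": [
    {"dx": 0.03, "dy": 0.03, "dz": 0, "twist": 0, "jaw": 1},
    {"dx": 0.03, "dy": 0.03, "dz": 0, "twist": 0, "jaw": 1},
    {"dx": 0, "dy": 0, "dz": 0, "twist": 0, "jaw": 1},
    {"dx": 0, "dy": 0, "dz": 0, "twist": 0, "jaw": 1}
  ]
}}

```text
time: 2.5
eef_pos: [0.5375, 0.1539, 0.271]
orientation: [0.213, 3.133, 0.0]
force: [1.5, -0.0, -0.1]
gripper_width: 0.0852
grip_force: 0.0
```

```bash
python3 shot.py w2; python3 -c "
import cv2,numpy as np
a=cv2.imread('pics/w1.png');b=cv2.imread('pics/w2.png')
cv2.imwrite('pics/w12.png',cv2.resize(np.vstack([a,b]),None,fx=.71,fy=.71))"
```

```text
2.5 [0.5375 0.1539 0.271 ] [2.1290e-01 3.1334e+00 2.0000e-04] [ 0.28  0.19  0.08  1.46 -0.    0.41] [ 1.5 -0.  -0.1]
```

View pics/w12.png

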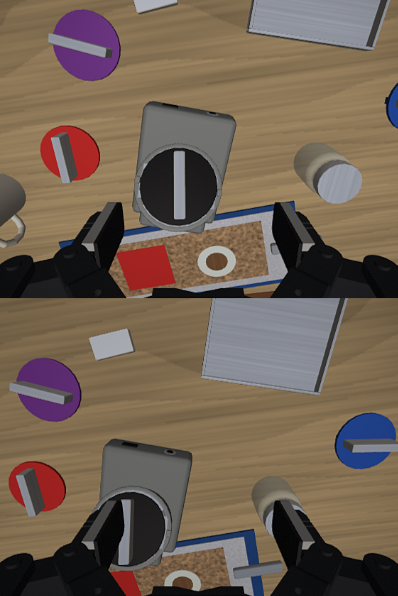

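Upper picture (w1): the cover's bar is at about (179,185), with the jar on the right at (330,172) and the red look-alike at (70,153). In the lower one (w2) a finger partly hides the bar. I'll enlarge w1 to read the bar and disc.

```bash
python3 - <<'E'
import cv2
a=cv2.imread("pics/w1.png")[195:330,180:320]
cv2.imwrite("pics/w1c.png",cv2.resize(a,None,fx=4,fy=4,interpolation=cv2.INTER_CUBIC))
E
```

```text
(no output)
```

View pics/w1c.png

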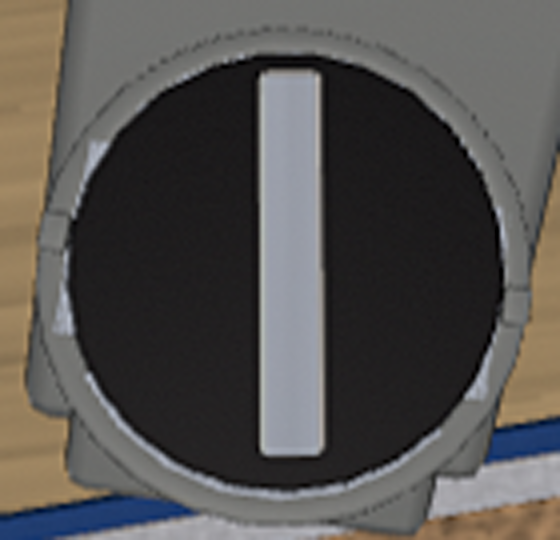

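The camera here looks nearly down the axis. The bar's top face spans crop x 259–323 and y 69–456, and the disc spans x 67–505 and y 53–490. Next I fit the pose to all the views.

```bash
cat > fit.py <<'E'
from h import *
s,d=pickle.load(open("c0.pkl","rb")); S=cam(d["scene"]);T=cam(d["top"])
s1,c1=pickle.load(open("w1.pkl","rb")); W=cam(c1,s1)
cw=lambda u:np.array([180+(u[0]+.5)/4-.5,195+(u[1]+.5)/4-.5])
ct=lambda u:np.array([225+(u[0]-440+.5)/4-.5,125+(u[1]+.5)/4-.5])
def frame(p):
    c,n=np.cos(p[3]),np.sin(p[3]); L=np.deg2rad(30)
    x=np.array([np.cos(L)*c,np.cos(L)*n,np.sin(L)]);z=np.array([-np.sin(L)*c,-np.sin(L)*n,np.cos(L)])
    return p[:3],np.c_[x,np.cross(z,x),z]
def bar(p,h=.041):
    o,R=frame(p);a=np.deg2rad(10);b=np.array([np.cos(a),np.sin(a),0]);n=np.array([-b[1],b[0],0]);z=np.array([0,0,h])
    return [o+R@(z+.035*i*b+.006*j*n) for i in(-1,1) for j in(-1,1)]  # low(-y,+y), high(-y,+y)
def res(p,parts=False):
    B=bar(p);o,R=frame(p);t=np.linspace(0,2*np.pi,360)
    C=o+np.c_[.044*np.cos(t),.044*np.sin(t),.013+0*t]@R.T; q=proj(W,C)
    r1=(proj(W,B)-[cw((259,69)),cw((321,69)),cw((259,455)),cw((325,457))]).ravel()
    r2=np.r_[q.min(0)-cw((67,53)),q.max(0)-cw((505,490))]
    tp=proj(T,B); r3=np.r_[(tp[0]+tp[1])/2-ct((594,270)),(tp[2]+tp[3])/2-ct((606,147))]
    r4=proj(S,np.mean(B,0))[0]-[266.5,209]
    return (r1,r2,r3,r4) if parts else np.r_[r1,r2,r3,r4*.5]
if __name__=="__main__":
    f=least_squares(res,[.643,.053,.115,-.31]);print(f.x.round(4),np.degrees(f.x[3]))
    for r in res(f.x,1):print(r.round(1))
    o,R=frame(f.x);print("grip c",(o+R@[0,0,.027]).round(4),"axis",R[:,2].round(4),"x",R[:,0].round(3)); np.save("m.npy",f.x)
E
python3 fit.py
```

```text
[ 0.6442  0.0525  0.1141 -0.3209] -18.384723001528155
[-0.2  0.1  0.4  0.  -0.1  0.2  0.2 -0.7]
[-0.2 -0.6 -0.   0.4]
[ 0.2 -0.3  0.1 -0.8]
[-0.6 -0.5]
grip c [0.6314 0.0568 0.1375] axis [-0.4745  0.1577  0.866 ] x [ 0.822 -0.273  0.5  ]
```

Call:
{"api": "apply_moves", "payload": {
  "commands": [
    {"dx": -0.0266, "dy": -0.0209, "dz": 0.01, "twist": 0, "jaw": 1},
    {"dx": -0.0266, "dy": -0.0209, "dz": 0.02, "twist": 0, "jaw": 1},
    {"dx": -0.0266, "dy": -0.0209, "dz": 0.02, "twist": 0, "jaw": 1},
    {"dx": -0.0266, "dy": -0.0209, "dz": 0.02, "twist": 0, "jaw": 1},
    {"dx": 0, "dy": 0, "dz": 0, "twist": 0, "jaw": 1}
  ]
}}

```text
time: 3.05
eef_pos: [0.6335, 0.0511, 0.196]
orientation: [-0.225, -3.129, 0.003]
force: [-0.6, 0.3, -1.2]
gripper_width: 0.0852
grip_force: 0.0
```

Call:
{"api": "apply_moves", "payload": {
  "commands": [
    {"dx": 0, "dy": 0, "dz": 0, "twist": 0, "jaw": 1},
    {"dx": 0, "dy": 0, "dz": 0, "twist": 0, "jaw": 1}
  ]
}}

```text
time: 3.25
eef_pos: [0.6325, 0.0549, 0.201]
orientation: [0.219, 3.133, 0.001]
force: [0.0, -0.9, 0.7]
gripper_width: 0.0855
grip_force: 0.0
```

Call:
{"api": "apply_moves", "payload": {
  "commands": [
    {"dx": 0.0013, "dy": 0.0018, "dz": 0.015, "twist": 0, "jaw": 1},
    {"dx": 0, "dy": 0, "dz": 0.015, "twist": 0, "jaw": 1},
    {"dx": 0, "dy": 0, "dz": 0.013, "twist": 0, "jaw": 0.8},
    {"dx": 0, "dy": 0, "dz": 0.008, "twist": 0, "jaw": 0.6},
    {"dx": 0, "dy": 0, "dz": 0, "twist": 0, "jaw": 0.5}
  ],
  "grip_force": 30
}}

```text
time: 3.75
eef_pos: [0.6308, 0.0571, 0.1485]
orientation: [-0.217, -3.133, 0.0]
force: [-0.3, 0.3, -0.1]
gripper_width: 0.0438
grip_force: 0.0
```

Call:
{"api": "apply_moves", "payload": {
  "commands": [
    {"dx": 0, "dy": 0, "dz": 0, "twist": 0, "jaw": 0.4},
    {"dx": 0, "dy": 0, "dz": 0, "twist": 0, "jaw": 0.3},
    {"dx": 0, "dy": 0, "dz": 0, "twist": 0, "jaw": 0.2},
    {"dx": 0, "dy": 0, "dz": 0, "twist": 0, "jaw": 0.1},
    {"dx": 0, "dy": 0, "dz": 0, "twist": 0, "jaw": 0}
  ]
}}

```text
time: 4.25
eef_pos: [0.6317, 0.0561, 0.1498]
orientation: [0.219, 3.133, -0.002]
force: [-0.6, -2.5, 2.3]
gripper_width: 0.0113
grip_force: 29.2
```

Call:
{"api": "apply_moves", "payload": {
  "commands": [
    {"dx": 0, "dy": 0, "dz": 0, "twist": 0, "jaw": 0},
    {"dx": 0, "dy": 0, "dz": 0, "twist": 0, "jaw": 0},
    {"dx": 0, "dy": 0, "dz": 0, "twist": 0, "jaw": 0}
  ]
}}

```text
time: 4.55
eef_pos: [0.6317, 0.0562, 0.1498]
orientation: [0.219, 3.133, -0.001]
force: [-0.6, -4.3, 5.0]
gripper_width: 0.0112
grip_force: 30.0
```

Call:
{"api": "apply_moves", "payload": {
  "commands": [
    {"dx": -0.001, "dy": -0.0002, "dz": 0.0017, "twist": 0, "jaw": 0},
    {"dx": -0.001, "dy": -0.0002, "dz": 0.0017, "twist": 0, "jaw": 0},
    {"dx": -0.001, "dy": -0.0002, "dz": 0.0018, "twist": 0, "jaw": 0},
    {"dx": 0, "dy": 0, "dz": 0, "twist": 0, "jaw": 0},
    {"dx": 0, "dy": 0, "dz": 0, "twist": 0, "jaw": 0}
  ]
}}

```text
time: 5.05
eef_pos: [0.6339, 0.0559, 0.146]
orientation: [0.218, 3.133, 0.001]
force: [-6.3, -2.0, 14.3]
gripper_width: 0.0113
grip_force: 36.7
```

```bash
python3 shot.py p1; python3 -c "
from rig import manip
s=manip.read_state();print(s['eef_pos'].round(5),s['force'].round(1),s['ft_torque'].round(2))"
```

```text
5.05 [0.6339 0.0559 0.146 ] [2.1840e-01 3.1333e+00 6.0000e-04] [0.09 0.35 0.02 1.24 0.   0.23] [-6.3 -2.  14.3]
[0.63392 0.05588 0.14604] [-6.4 -1.8 14.5] [-0.83  1.32 -0.19]
```

Call:
{"api": "apply_moves", "payload": {
  "commands": [
    {"dx": -0.0009, "dy": -0.0002, "dz": 0.0017, "twist": 0, "jaw": 0},
    {"dx": 0, "dy": 0, "dz": 0, "twist": 0, "jaw": 0},
    {"dx": 0, "dy": 0, "dz": 0, "twist": 0, "jaw": 0}
  ]
}}

```text
time: 5.4
eef_pos: [0.6343, 0.056, 0.1455]
orientation: [0.218, 3.133, 0.002]
force: [-10.0, 0.3, 20.9]
gripper_width: 0.0115
grip_force: 44.1
```

Call:
{"api": "apply_moves", "payload": {
  "commands": [
    {"dx": 0, "dy": 0, "dz": 0, "twist": -4, "jaw": 0},
    {"dx": 0, "dy": 0, "dz": 0, "twist": -4, "jaw": 0},
    {"dx": 0, "dy": 0, "dz": 0, "twist": -4, "jaw": 0},
    {"dx": 0, "dy": 0, "dz": 0, "twist": 0, "jaw": 0}
  ]
}}

```text
time: 5.8
eef_pos: [0.6329, 0.0562, 0.1457]
orientation: [0.109, -3.138, -0.003]
force: [-16.7, 2.7, 23.7]
gripper_width: 0.0117
grip_force: 83.9
```

```bash
cat > st.py <<'E'
from rig import manip
import numpy as np
from scipy.spatial.transform import Rotation as R
s=manip.read_state();M=R.from_rotvec(s['orientation']).as_matrix()
print(round(s['time'],2),s['eef_pos'].round(4),'yaw_y',np.degrees(np.arctan2(M[1,1],M[0,1])).round(1),'tilt',np.degrees(np.arccos(-M[2,2])).round(1),'F',s['force'].round(1),'T',s['ft_torque'].round(2),'w',round(s['gripper_width'],4),s['grip_force'],'q6',s['q'][5].round(2))
E
python3 st.py
```

```text
5.8 [0.6329 0.0562 0.1457] yaw_y 94.0 tilt 0.1 F [-16.7   2.7  23.7] T [-0.5   3.34 -1.39] w 0.0117 83.90897143632174 q6 0.02
```

Call:
{"api": "apply_moves", "payload": {
  "commands": [
    {"dx": 0, "dy": 0, "dz": 0, "twist": 0, "jaw": 0},
    {"dx": 0, "dy": 0, "dz": 0, "twist": -4, "jaw": 0},
    {"dx": 0, "dy": 0, "dz": 0, "twist": -4, "jaw": 0},
    {"dx": 0, "dy": 0, "dz": 0, "twist": 0, "jaw": 0}
  ],
  "grip_force": 20
}}

```text
time: 6.2
eef_pos: [0.6328, 0.0561, 0.1461]
orientation: [0.325, -3.124, -0.003]
force: [-16.8, 4.4, 26.2]
gripper_width: 0.0116
grip_force: 117.7
```

```bash
python3 st.py
```

```text
6.2 [0.6328 0.0561 0.1461] yaw_y 101.9 tilt 0.1 F [-16.8   4.4  26.2] T [-0.94  3.63 -2.41] w 0.0116 117.71554184171691 q6 -0.12
```

```bash
python3 shot.py p2 scene; python3 shot.py p2w; python3 -c "
import cv2,numpy as np
a=cv2.imread('pics/p2.png')[150:290,190:330];b=cv2.imread('pics/p2w.png')
f=lambda i,k:cv2.resize(i,None,fx=k,fy=k,interpolation=cv2.INTER_CUBIC)
b=b[180:420,140:420]
cv2.imwrite('pics/p2c.png',np.hstack([f(a,2.857),f(b,1.667)[:400]]))"
```

```text
6.2 [0.6328 0.0561 0.1461] [ 3.2470e-01 -3.1236e+00 -2.6000e-03] [ 0.09  0.35  0.02  1.24  0.   -0.12] [-16.8   4.4  26.2]
6.25 [0.6328 0.0561 0.1461] [ 3.2310e-01 -3.1237e+00 -2.5000e-03] [ 0.09  0.35  0.02  1.24  0.   -0.12] [-16.8   4.2  26.8]
```

View pics/p2c.png

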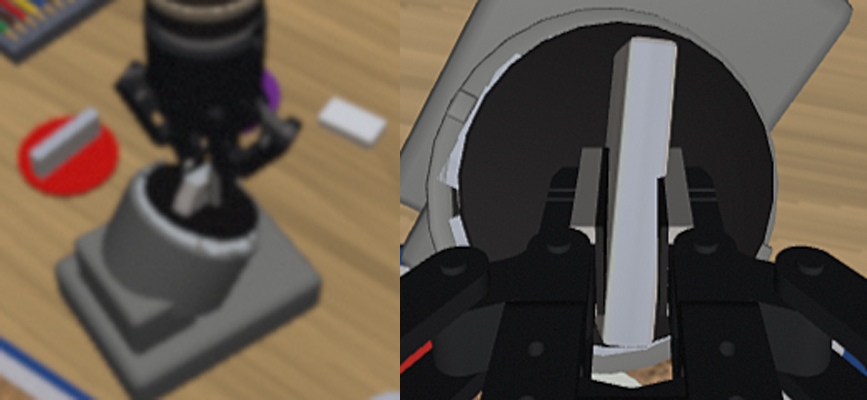

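The left half shows the gripper holding the bar in the mouth. In the right half (wrist), the bar's top face runs from (654,40) to (628,345), a little askew to the pads. I'll fit the bar's angle and depth from that.

```bash
cat > ang.py <<'E'
from fit import *
m=np.load("m.npy")
def bars(phi,dep,tx=0,ty=0):
    o,R=frame(m);b=np.array([np.cos(phi),np.sin(phi),0]);n=np.array([-b[1],b[0],0])
    c=np.array([tx,ty,.041-dep])
    return np.array([o+R@(c-.035*b),o+R@(c+.035*b)])
def solve(name,lo,hi):
    C=cam(*pickle.load(open(name+".pkl","rb"))[::-1])
    f=least_squares(lambda p:np.r_[(proj(C,bars(*p))-[lo,hi]).ravel()],[.4,.005,0,0],x_scale=[.1,.001,.001,.001])
    print("phi",np.degrees(f.x[0]).round(1),"depth,tx,ty mm",(f.x[1:]*1e3).round(1),f.fun.round(1))
E
python3 - <<'E'
from ang import *
solve("p2w",(292.4,204),(276.8,387))
E
```

```text
phi 21.4 depth,tx,ty mm [ 5.6 -0.9 -2.4] [ 0. -0.  0. -0.]
```

Call:
{"api": "apply_moves", "payload": {
  "commands": [
    {"dx": 0, "dy": 0, "dz": 0.002, "twist": 0, "jaw": 0.15},
    {"dx": 0, "dy": 0, "dz": 0, "twist": 0, "jaw": 0.16},
    {"dx": 0, "dy": 0, "dz": 0, "twist": 0, "jaw": 0.17}
  ]
}}

```text
time: 6.6
eef_pos: [0.6334, 0.0564, 0.1447]
orientation: [-0.328, 3.124, 0.004]
force: [-15.8, 2.0, 28.2]
gripper_width: 0.0147
grip_force: 46.4
```

```bash
python3 st.py
```

```text
6.6 [0.6334 0.0564 0.1447] yaw_y 102.0 tilt 0.1 F [-15.8   2.   28.2] T [-0.4   3.43 -0.89] w 0.0147 46.39242178760469 q6 -0.12
```

Call:
{"api": "apply_moves", "payload": {
  "commands": [
    {"dx": 0, "dy": 0, "dz": -0.001, "twist": -5, "jaw": 0.17},
    {"dx": 0, "dy": 0, "dz": 0, "twist": -5, "jaw": 0.17},
    {"dx": 0, "dy": 0, "dz": 0, "twist": -5, "jaw": 0.17},
    {"dx": 0, "dy": 0, "dz": 0, "twist": 0, "jaw": 0.17}
  ]
}}

```text
time: 7.0
eef_pos: [0.6321, 0.0563, 0.1454]
orientation: [0.732, -3.053, -0.004]
force: [-21.0, 3.5, 29.6]
gripper_width: 0.0151
grip_force: 103.7
```

```bash
python3 st.py
```

```text
7.0 [0.6321 0.0563 0.1454] yaw_y 117.0 tilt 0.2 F [-21.    3.5  29.6] T [-0.71  3.95 -1.92] w 0.0151 103.7499946122989 q6 -0.38
```

```bash
cat > auto.py <<'E'
import sys,cv2
from ang import *
def rendermatch(name):
    """fit phi & depth: maximise bright-on-top-face contrast"""
    s,c=pickle.load(open(name+".pkl","rb"));C=cam(c,s);g=cv2.cvtColor(c["frame"],cv2.COLOR_RGB2GRAY).astype(float)
    o,R=frame(m); best=[]
    u,v=np.meshgrid(np.linspace(-.034,-.016,24),np.linspace(-.0115,.0115,24))  # robot-side end of bar
    sgn=np.where(abs(v)<.0052,1.,np.where(abs(v)>.0072,-1,0))
    sgn[sgn>0]/=(sgn>0).sum();sgn[sgn<0]/=(sgn<0).sum()
    for ph in np.radians(np.arange(5,100,1.)):
        b=np.array([np.cos(ph),np.sin(ph),0]);n=np.array([-b[1],b[0],0])
        for tx in (-.002,0,.002):
          for ty in(-.002,0,.002):
            X=o+(np.array([tx,ty,.0355])+u[...,None]*b+v[...,None]*n).reshape(-1,3)@R.T
            q=proj(C,X).astype(np.float32);val=cv2.remap(g.astype(np.float32),q[:,0].reshape(u.shape),q[:,1].reshape(u.shape),1)
            best.append(((val*sgn).sum(),np.degrees(ph),tx,ty))
    best.sort(reverse=True);return best[:3]
print(rendermatch(sys.argv[1]))
E
python3 auto.py p2w; python3 shot.py p3w; python3 auto.py p3w
```

```text
[(np.float64(133.53670654296877), np.float64(24.000000000000004), 0, -0.002), (np.float64(133.3594075520833), np.float64(25.0), -0.002, -0.002), (np.float64(133.28886718750002), np.float64(23.0), 0, -0.002)]
7.0 [0.6321 0.0563 0.1454] [ 0.7317 -3.0534 -0.0038] [ 0.09  0.35  0.02  1.24  0.   -0.38] [-21.    3.5  29.6]
[(np.float64(116.96810302734373), np.float64(33.0), 0, -0.002), (np.float64(116.86787516276041), np.float64(35.0), -0.002, -0.002), (np.float64(116.5302042643229), np.float64(32.0), 0, -0.002)]
```

Call:
{"api": "apply_moves", "payload": {
  "commands": [
    {"dx": 0, "dy": 0, "dz": -0.0005, "twist": -5, "jaw": 0.19},
    {"dx": 0, "dy": 0, "dz": -0.0005, "twist": -5, "jaw": 0.2},
    {"dx": 0, "dy": 0, "dz": -0.0005, "twist": -5, "jaw": 0.2},
    {"dx": 0, "dy": 0, "dz": 0, "twist": 0, "jaw": 0.2}
  ]
}}

```text
time: 7.45
eef_pos: [0.6311, 0.0561, 0.1459]
orientation: [1.124, -2.929, -0.005]
force: [-22.4, 2.9, 26.0]
gripper_width: 0.0174
grip_force: 87.5
```

```bash
python3 st.py; python3 shot.py p4w; python3 auto.py p4w
```

```text
7.45 [0.6311 0.0561 0.1459] yaw_y 132.0 tilt 0.3 F [-22.4   2.9  26. ] T [-0.7   4.17 -1.7 ] w 0.0174 87.49622443690896 q6 -0.64
7.45 [0.6311 0.0561 0.1459] [ 1.1238 -2.9294 -0.0051] [ 0.09  0.35  0.02  1.24  0.   -0.64] [-22.4   2.9  26. ]
[(np.float64(113.49128824869793), np.float64(46.0), 0, -0.002), (np.float64(112.93075764973958), np.float64(45.0), 0, -0.002), (np.float64(112.89790445963541), np.float64(49.0), 0, 0)]
```

Call:
{"api": "apply_moves", "payload": {
  "commands": [
    {"dx": 0.0005, "dy": 0.0005, "dz": -0.0005, "twist": -5, "jaw": 0.22},
    {"dx": 0, "dy": 0.0005, "dz": -0.0005, "twist": -5, "jaw": 0.22},
    {"dx": 0, "dy": 0, "dz": -0.0003, "twist": -5, "jaw": 0.22},
    {"dx": 0, "dy": 0, "dz": -0.0003, "twist": -5, "jaw": 0.22},
    {"dx": 0, "dy": 0, "dz": 0, "twist": 0, "jaw": 0.22}
  ]
}}

```text
time: 8.0
eef_pos: [0.6313, 0.0564, 0.1476]
orientation: [1.619, -2.691, -0.004]
force: [-18.2, 0.4, 24.0]
gripper_width: 0.0194
grip_force: 50.1
```

```bash
python3 st.py; python3 shot.py p5w; python3 auto.py p5w
```

```text
8.0 [0.6313 0.0564 0.1476] yaw_y 152.1 tilt 0.2 F [-18.2   0.4  24. ] T [-0.44  3.16 -0.77] w 0.0194 50.12521704426035 q6 -1.0
8.0 [0.6313 0.0564 0.1476] [ 1.6193 -2.6906 -0.0043] [ 0.09  0.35  0.02  1.24  0.   -1.  ] [-18.2   0.4  24. ]
[(np.float64(114.28739013671876), np.float64(74.0), 0, 0), (np.float64(113.8975748697917), np.float64(73.0), 0, 0), (np.float64(113.48829345703126), np.float64(73.0), 0, -0.002)]
```

Call:
{"api": "apply_moves", "payload": {
  "commands": [
    {"dx": 0, "dy": 0, "dz": 0, "twist": -5, "jaw": 0.22},
    {"dx": 0, "dy": 0, "dz": 0, "twist": -5, "jaw": 0.22},
    {"dx": 0, "dy": 0, "dz": 0, "twist": -5, "jaw": 0.22},
    {"dx": 0, "dy": 0, "dz": 0, "twist": 0, "jaw": 0.22},
    {"dx": 0, "dy": 0, "dz": 0, "twist": 0, "jaw": 0.22}
  ]
}}

```text
time: 8.55
eef_pos: [0.6315, 0.0568, 0.1479]
orientation: [-1.956, 2.459, 0.005]
force: [-18.8, 1.6, 24.1]
gripper_width: 0.019
grip_force: 50.2
```

```bash
python3 st.py; python3 shot.py p6w; python3 auto.py p6w
```

```text
8.55 [0.6315 0.0568 0.1479] yaw_y 167.0 tilt 0.2 F [-18.8   1.6  24.1] T [-0.21  3.04 -0.72] w 0.019 50.20153735909844 q6 -1.26
8.55 [0.6315 0.0568 0.1479] [-1.9556  2.4585  0.0048] [ 0.09  0.35  0.02  1.24  0.   -1.26] [-18.8   1.6  24.1]
[(np.float64(116.7629353841146), np.float64(91.0), 0, -0.002), (np.float64(116.42375081380209), np.float64(90.0), 0, -0.002), (np.float64(116.38136393229163), np.float64(86.0), 0.002, -0.002)]
```

Call:
{"api": "apply_moves", "payload": {
  "commands": [
    {"dx": 0, "dy": 0, "dz": 0, "twist": -4, "jaw": 0.22},
    {"dx": 0, "dy": 0, "dz": 0, "twist": 0, "jaw": 0.22},
    {"dx": 0, "dy": 0, "dz": 0, "twist": 0, "jaw": 0.22}
  ]
}}

```text
time: 8.9
eef_pos: [0.6314, 0.0567, 0.1479]
orientation: [2.04, -2.389, -0.005]
force: [-19.6, 0.6, 24.8]
gripper_width: 0.0189
grip_force: 55.8
```

Call:
{"api": "apply_moves", "payload": {
  "commands": [
    {"dx": 0, "dy": 0.0005, "dz": -0.0009, "twist": 0, "jaw": 0.22},
    {"dx": 0, "dy": 0.0005, "dz": -0.0009, "twist": 0, "jaw": 0.22},
    {"dx": 0, "dy": 0.0005, "dz": -0.0009, "twist": 0, "jaw": 0.22},
    {"dx": 0, "dy": 0.0005, "dz": -0.0009, "twist": 0, "jaw": 0.22},
    {"dx": 0, "dy": 0.0005, "dz": -0.0009, "twist": 0, "jaw": 0.22}
  ]
}}

```text
time: 9.4
eef_pos: [0.6316, 0.0563, 0.1503]
orientation: [-2.039, 2.388, -0.001]
force: [-2.1, -2.3, 7.2]
gripper_width: 0.0185
grip_force: 30.7
```

```bash
python3 st.py; python3 shot.py p7w; python3 auto.py p7w
```

```text
9.4 [0.6316 0.0563 0.1503] yaw_y 171.0 tilt 0.1 F [-2.1 -2.3  7.2] T [-0.78  0.2  -0.48] w 0.0185 30.690475023002364 q6 -1.32
9.4 [0.6316 0.0563 0.1503] [-2.0393e+00  2.3884e+00 -7.0000e-04] [ 0.09  0.35  0.02  1.25  0.   -1.32] [-2.1 -2.3  7.2]
[(np.float64(119.57643636067708), np.float64(97.0), 0, -0.002), (np.float64(119.43272705078124), np.float64(92.0), 0.002, -0.002), (np.float64(119.03435058593749), np.float64(96.00000000000001), 0, -0.002)]
```

Call:
{"api": "apply_moves", "payload": {
  "commands": [
    {"dx": 0, "dy": 0.0005, "dz": -0.0009, "twist": 0, "jaw": 0.22},
    {"dx": 0, "dy": 0.0005, "dz": -0.0009, "twist": 0, "jaw": 0.22},
    {"dx": 0, "dy": 0.0005, "dz": -0.0009, "twist": 0, "jaw": 0.22},
    {"dx": 0, "dy": 0.0005, "dz": -0.0009, "twist": 0, "jaw": 0.22},
    {"dx": 0, "dy": 0.0005, "dz": -0.0009, "twist": 0, "jaw": 0.22}
  ]
}}

```text
time: 9.95
eef_pos: [0.6302, 0.0564, 0.1539]
orientation: [-2.039, 2.388, -0.002]
force: [4.8, -2.8, 2.7]
gripper_width: 0.0189
grip_force: 22.9
```

Call:
{"api": "apply_moves", "payload": {
  "commands": [
    {"dx": 0, "dy": 0.0005, "dz": -0.0009, "twist": 0, "jaw": 0.22},
    {"dx": 0, "dy": 0.0005, "dz": -0.0009, "twist": 0, "jaw": 0.22},
    {"dx": 0, "dy": 0.0005, "dz": -0.0009, "twist": 0, "jaw": 0.22},
    {"dx": 0, "dy": 0.0005, "dz": -0.0009, "twist": 0, "jaw": 0.22},
    {"dx": 0, "dy": 0, "dz": 0, "twist": 0, "jaw": 0.22}
  ]
}}

```text
time: 10.45
eef_pos: [0.6276, 0.0577, 0.1571]
orientation: [-2.041, 2.386, 0.002]
force: [3.8, 1.0, 3.2]
gripper_width: 0.019
grip_force: 7.9
```

```bash
python3 st.py; python3 shot.py p8w; python3 -c "
import cv2
cv2.imwrite('pics/p8c.png',cv2.resize(cv2.imread('pics/p8w.png')[150:420,90:470],None,fx=2,fy=2))"
```

```text
10.45 [0.6276 0.0577 0.1571] yaw_y 171.1 tilt 0.1 F [3.8 1.  3.2] T [ 0.15 -0.98  0.05] w 0.019 7.875313288107009 q6 -1.32
10.45 [0.6276 0.0577 0.1571] [-2.0408e+00  2.3862e+00  1.8000e-03] [ 0.09  0.34  0.02  1.26  0.   -1.32] [3.8 1.  3.2]
```

View pics/p8c.png

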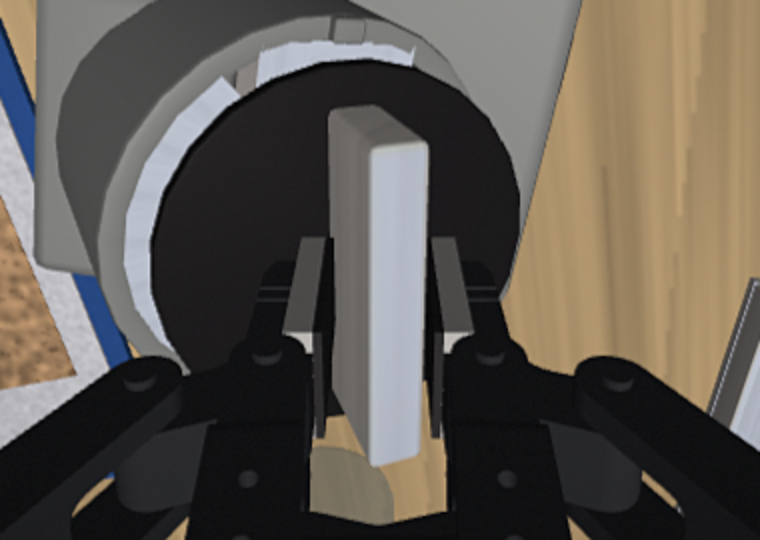

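In this picture the bar is aligned with the pads and lies along the tab line. Its top face runs from (400,148) to (396,462).

```bash
python3 - <<'E'
from ang import *
solve("p8w",(290,224),(288,381))
o,R=frame(m)
for k in (.031,.027,.02): print(k,(o+R@[0,0,k]).round(4))
E
```

```text
phi 101.0 depth,tx,ty mm [-14.5  10.4  -8.3] [ 0. -0. -0.  0.]
0.031 [0.6295 0.0574 0.141 ]
0.027 [0.6314 0.0568 0.1375]
0.02 [0.6347 0.0557 0.1314]
```

Call:
{"api": "apply_moves", "payload": {
  "commands": [
    {"dx": 0, "dy": 0, "dz": 0, "twist": 0, "jaw": 0.18},
    {"dx": 0, "dy": 0, "dz": 0, "twist": 0, "jaw": 0.14},
    {"dx": 0, "dy": 0, "dz": 0, "twist": 0, "jaw": 0.1},
    {"dx": 0, "dy": 0, "dz": 0, "twist": 0, "jaw": 0}
  ],
  "grip_force": 20
}}

```text
time: 10.9
eef_pos: [0.6279, 0.0576, 0.1574]
orientation: [-2.041, 2.386, 0.0]
force: [4.8, 1.2, 2.8]
gripper_width: 0.0176
grip_force: 18.5
```

```bash
python3 st.py
```

```text
10.9 [0.6279 0.0576 0.1574] yaw_y 171.1 tilt 0.1 F [4.8 1.2 2.8] T [ 0.29 -1.27  0.12] w 0.0176 18.52765897521749 q6 -1.32
```

Call:
{"api": "apply_moves", "payload": {
  "commands": [
    {"dx": 0, "dy": 0.001, "dz": -0.0017, "twist": 0, "jaw": 0},
    {"dx": 0, "dy": 0.001, "dz": -0.0017, "twist": 0, "jaw": 0},
    {"dx": 0, "dy": 0.001, "dz": -0.0017, "twist": 0, "jaw": 0},
    {"dx": 0, "dy": 0.001, "dz": -0.0017, "twist": 0, "jaw": 0},
    {"dx": 0, "dy": 0.001, "dz": -0.0017, "twist": 0, "jaw": 0}
  ]
}}

```text
time: 11.4
eef_pos: [0.6213, 0.0576, 0.1647]
orientation: [2.04, -2.387, -0.003]
force: [0.1, -1.3, -0.5]
gripper_width: 0.0117
grip_force: 19.5
```

```bash
python3 st.py
```

```text
11.4 [0.6213 0.0576 0.1647] yaw_y 171.0 tilt 0.2 F [ 0.1 -1.3 -0.5] T [-0.04 -0.04  0.01] w 0.0117 19.499100744724274 q6 -1.32
```

Call:
{"api": "apply_moves", "payload": {
  "commands": [
    {"dx": 0, "dy": 0.002, "dz": -0.003, "twist": 0, "jaw": 0},
    {"dx": 0, "dy": 0.004, "dz": -0.007, "twist": 0, "jaw": 0},
    {"dx": 0, "dy": 0.005, "dz": -0.009, "twist": 0, "jaw": 0},
    {"dx": 0, "dy": 0.005, "dz": -0.012, "twist": 0, "jaw": 0},
    {"dx": 0, "dy": 0.005, "dz": -0.015, "twist": 0, "jaw": 0}
  ],
  "grip_force": 40
}}

```text
time: 11.9
eef_pos: [0.601, 0.061, 0.2128]
orientation: [2.041, -2.388, -0.0]
force: [0.1, 0.7, -0.9]
gripper_width: 0.0109
grip_force: 45.4
```

Call:
{"api": "apply_moves", "payload": {
  "commands": [
    {"dx": 0, "dy": 0.005, "dz": -0.015, "twist": 0, "jaw": 0},
    {"dx": 0, "dy": 0.005, "dz": -0.01, "twist": 0, "jaw": 0},
    {"dx": 0, "dy": 0, "dz": 0, "twist": 0, "jaw": 0},
    {"dx": 0, "dy": 0, "dz": 0, "twist": 0, "jaw": 0}
  ]
}}

```text
time: 12.3
eef_pos: [0.5918, 0.0625, 0.2368]
orientation: [-2.041, 2.388, -0.001]
force: [1.0, 1.0, -0.8]
gripper_width: 0.0106
grip_force: 45.4
```

```bash
python3 st.py; python3 shot.py r1 scene;python3 shot.py r1w; python3 -c "
import cv2,numpy as np
a=cv2.imread('pics/r1.png')[90:290,180:330];b=cv2.imread('pics/r1w.png')[130:420,90:470]
cv2.imwrite('pics/r1c.png',np.hstack([cv2.resize(a,(360,480),interpolation=2),cv2.resize(b,(440,336))[:480] if 0 else cv2.copyMakeBorder(cv2.resize(b,(440,336)),0,144,0,0,0)]))"
```

```text
12.3 [0.5918 0.0625 0.2368] yaw_y 171.0 tilt 0.0 F [ 1.   1.  -0.8] T [0.03 0.02 0.03] w 0.0106 45.41736960411072 q6 -1.31
12.3 [0.5918 0.0625 0.2368] [-2.0406e+00  2.3879e+00 -7.0000e-04] [ 0.11  0.26  0.09  1.41 -0.   -1.31] [ 1.   1.  -0.8]
12.35 [0.5917 0.0624 0.2362] [ 2.0407e+00 -2.3882e+00 -3.0000e-04] [ 0.11  0.26  0.09  1.4  -0.   -1.31] [ 0.7 -0.2 -1.4]
```

View pics/r1c.png

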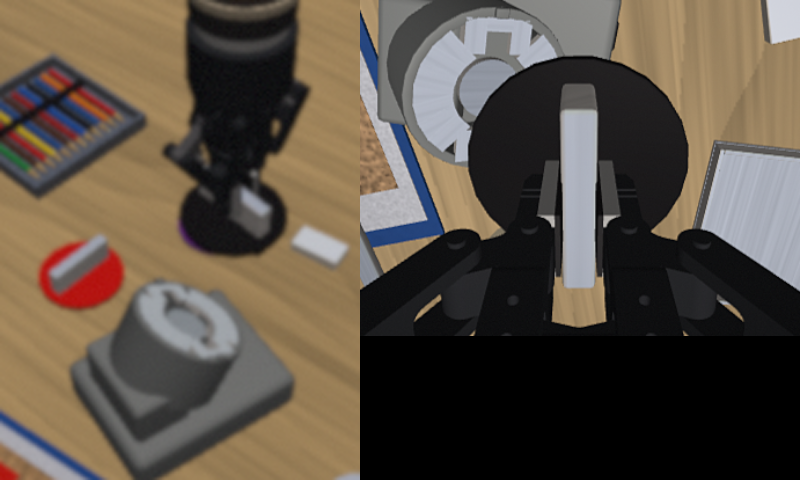

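The cover hangs upright in the gripper and is out of the mouth. In the wrist half, the bar's top face runs from (580,110) to (578,285). From this I compute how it sits in the hand, then the tray path.

```bash
python3 - <<'E'
from h import *
s,c=pickle.load(open("r1w.pkl","rb")); C=(c["K"],c["mount"])
f=least_squares(lambda p:(proj(C,[[p[0]+.035,0,p[1]],[p[0]-.035,0,p[1]]])-[(280,225),(278.3,376)])[:,1],[0,-.01]);print("bar x0, top z in tool",f.x.round(4))
S,T=cam(pickle.load(open("c0.pkl","rb"))[1]["scene"]),cam(pickle.load(open("c0.pkl","rb"))[1]["top"])
t=np.array([[.525,.326],[.483,.167],[.321,.213],[.366,.372]]);ctr=t.mean(0);print("tray",ctr)
tc=np.array([ctr[0],ctr[1],.25]);th=np.radians(171);D=tc-s["eef_pos"];print(D.round(3),"dx dy",(D[:2]@[-np.sin(th),np.cos(th)]).round(4),(D[:2]@[np.cos(th),np.sin(th)]).round(4))
E
```

```text
bar x0, top z in tool [0.0004 0.0038]
tray [0.42375 0.2695 ]
[-0.168  0.207  0.014] dx dy -0.1782 0.1982
```

Call:
{"api": "apply_moves", "payload": {
  "commands": [
    {"dx": -0.01, "dy": 0.01, "dz": 0, "twist": 0, "jaw": 0},
    {"dx": -0.02, "dy": 0.023, "dz": 0, "twist": 0, "jaw": 0},
    {"dx": -0.026, "dy": 0.03, "dz": 0, "twist": 0, "jaw": 0},
    {"dx": -0.03, "dy": 0.033, "dz": 0, "twist": 0, "jaw": 0},
    {"dx": -0.03, "dy": 0.033, "dz": 0.005, "twist": 0, "jaw": 0}
  ]
}}

```text
time: 12.9
eef_pos: [0.4808, 0.1985, 0.2315]
orientation: [-2.04, 2.389, 0.001]
force: [1.1, 0.3, -1.2]
gripper_width: 0.0106
grip_force: 45.4
```

Call:
{"api": "apply_moves", "payload": {
  "commands": [
    {"dx": -0.03, "dy": 0.033, "dz": 0.01, "twist": 0, "jaw": 0},
    {"dx": -0.022, "dy": 0.025, "dz": 0.01, "twist": 0, "jaw": 0},
    {"dx": -0.01, "dy": 0.011, "dz": 0.02, "twist": 0, "jaw": 0},
    {"dx": 0, "dy": 0, "dz": 0.03, "twist": 0, "jaw": 0},
    {"dx": 0, "dy": 0, "dz": 0.03, "twist": 0, "jaw": 0}
  ]
}}

```text
time: 13.4
eef_pos: [0.4226, 0.2702, 0.1306]
orientation: [-2.043, 2.386, 0.0]
force: [1.0, 0.4, -0.7]
gripper_width: 0.0112
grip_force: 45.6
```

Call:
{"api": "apply_moves", "payload": {
  "commands": [
    {"dx": 0, "dy": 0, "dz": 0.03, "twist": 0, "jaw": 0},
    {"dx": 0, "dy": 0, "dz": 0.02, "twist": 0, "jaw": 0},
    {"dx": 0, "dy": 0, "dz": 0.01, "twist": 0, "jaw": 0},
    {"dx": 0, "dy": 0, "dz": 0, "twist": 0, "jaw": 0},
    {"dx": 0, "dy": 0, "dz": 0, "twist": 0, "jaw": 0}
  ]
}}

```text
time: 13.9
eef_pos: [0.424, 0.2695, 0.0723]
orientation: [-2.041, 2.388, -0.0]
force: [0.1, 0.7, 0.7]
gripper_width: 0.0109
grip_force: 45.5
```

```bash
python3 st.py
```

```text
13.9 [0.424  0.2695 0.0723] yaw_y 171.0 tilt 0.0 F [0.1 0.7 0.7] T [-0.01 -0.02 -0.04] w 0.0109 45.49578845500946 q6 -0.85
```

Now lower it in small steps until the force shows contact.

Call:
{"api": "apply_moves", "payload": {
  "commands": [
    {"dx": 0, "dy": 0, "dz": 0.003, "twist": 0, "jaw": 0},
    {"dx": 0, "dy": 0, "dz": 0.003, "twist": 0, "jaw": 0},
    {"dx": 0, "dy": 0, "dz": 0.002, "twist": 0, "jaw": 0},
    {"dx": 0, "dy": 0, "dz": 0.001, "twist": 0, "jaw": 0},
    {"dx": 0, "dy": 0, "dz": 0, "twist": 0, "jaw": 0}
  ]
}}

```text
time: 14.4
eef_pos: [0.4239, 0.2691, 0.0625]
orientation: [2.041, -2.388, -0.0]
force: [0.1, -0.2, -1.2]
gripper_width: 0.0108
grip_force: 45.5
```

Call:
{"api": "apply_moves", "payload": {
  "commands": [
    {"dx": 0, "dy": 0, "dz": 0.001, "twist": 0, "jaw": 0},
    {"dx": 0, "dy": 0, "dz": 0.001, "twist": 0, "jaw": 0},
    {"dx": 0, "dy": 0, "dz": 0.001, "twist": 0, "jaw": 0},
    {"dx": 0, "dy": 0, "dz": 0, "twist": 0, "jaw": 0}
  ]
}}

```text
time: 14.8
eef_pos: [0.4238, 0.2691, 0.0594]
orientation: [2.041, -2.388, -0.0]
force: [0.2, 0.4, -0.4]
gripper_width: 0.011
grip_force: 45.5
```

Call:
{"api": "apply_moves", "payload": {
  "commands": [
    {"dx": 0, "dy": 0, "dz": 0.001, "twist": 0, "jaw": 0},
    {"dx": 0, "dy": 0, "dz": 0.001, "twist": 0, "jaw": 0},
    {"dx": 0, "dy": 0, "dz": 0, "twist": 0, "jaw": 0}
  ]
}}

```text
time: 15.1
eef_pos: [0.4238, 0.2691, 0.0574]
orientation: [2.041, -2.388, -0.0]
force: [-0.7, -1.0, -0.8]
gripper_width: 0.0109
grip_force: 45.5
```

Call:
{"api": "apply_moves", "payload": {
  "commands": [
    {"dx": 0, "dy": 0, "dz": 0.001, "twist": 0, "jaw": 0},
    {"dx": 0, "dy": 0, "dz": 0.001, "twist": 0, "jaw": 0},
    {"dx": 0, "dy": 0, "dz": 0, "twist": 0, "jaw": 0}
  ]
}}

```text
time: 15.4
eef_pos: [0.4238, 0.2691, 0.0554]
orientation: [2.041, -2.388, -0.0]
force: [-0.2, -0.3, -0.9]
gripper_width: 0.0112
grip_force: 45.5
```

Call:
{"api": "apply_moves", "payload": {
  "commands": [
    {"dx": 0, "dy": 0, "dz": 0.001, "twist": 0, "jaw": 0},
    {"dx": 0, "dy": 0, "dz": 0.001, "twist": 0, "jaw": 0},
    {"dx": 0, "dy": 0, "dz": 0, "twist": 0, "jaw": 0}
  ]
}}

```text
time: 15.7
eef_pos: [0.424, 0.2692, 0.0539]
orientation: [-2.041, 2.388, -0.0]
force: [-0.5, -0.7, 1.7]
gripper_width: 0.0111
grip_force: 45.8
```

Call:
{"api": "apply_moves", "payload": {
  "commands": [
    {"dx": 0, "dy": 0, "dz": 0.001, "twist": 0, "jaw": 0},
    {"dx": 0, "dy": 0, "dz": 0.0005, "twist": 0, "jaw": 0},
    {"dx": 0, "dy": 0, "dz": 0, "twist": 0, "jaw": 0}
  ]
}}

```text
time: 16.0
eef_pos: [0.4241, 0.2691, 0.0538]
orientation: [-2.04, 2.388, -0.001]
force: [-4.4, -4.4, 14.1]
gripper_width: 0.011
grip_force: 47.5
```

Call:
{"api": "apply_moves", "payload": {
  "commands": [
    {"dx": 0, "dy": 0, "dz": -0.001, "twist": 0, "jaw": 0},
    {"dx": 0, "dy": 0, "dz": 0, "twist": 0, "jaw": 0.15},
    {"dx": 0, "dy": 0, "dz": 0, "twist": 0, "jaw": 0.2},
    {"dx": 0, "dy": 0, "dz": 0, "twist": 0, "jaw": 0.3},
    {"dx": 0, "dy": 0, "dz": 0, "twist": 0, "jaw": 0.4}
  ],
  "grip_force": 20
}}

```text
time: 16.5
eef_pos: [0.4238, 0.2692, 0.0528]
orientation: [2.041, -2.388, -0.0]
force: [0.3, 0.5, -0.4]
gripper_width: 0.034
grip_force: 0.0
```

Call:
{"api": "apply_moves", "payload": {
  "commands": [
    {"dx": 0, "dy": 0, "dz": 0, "twist": 0, "jaw": 0.5},
    {"dx": 0, "dy": 0, "dz": -0.005, "twist": 0, "jaw": 0.5},
    {"dx": 0, "dy": 0, "dz": -0.02, "twist": 0, "jaw": 0.5},
    {"dx": 0, "dy": 0, "dz": -0.03, "twist": 0, "jaw": 0.6},
    {"dx": 0, "dy": 0, "dz": -0.03, "twist": 0, "jaw": 0.6}
  ]
}}

```text
time: 17.0
eef_pos: [0.4236, 0.2689, 0.139]
orientation: [2.04, -2.388, -0.0]
force: [0.6, 0.5, 0.5]
gripper_width: 0.0515
grip_force: 0.0
```

Call:
{"api": "apply_moves", "payload": {
  "commands": [
    {"dx": 0, "dy": 0, "dz": -0.03, "twist": 0, "jaw": 0.6},
    {"dx": 0, "dy": 0, "dz": -0.03, "twist": 0, "jaw": 0.6},
    {"dx": 0, "dy": 0, "dz": 0, "twist": 0, "jaw": 0.6},
    {"dx": 0, "dy": 0, "dz": 0, "twist": 0, "jaw": 0.6}
  ]
}}

```text
time: 17.4
eef_pos: [0.4243, 0.2694, 0.1988]
orientation: [-2.04, 2.387, -0.0]
force: [0.4, -0.2, 0.2]
gripper_width: 0.0511
grip_force: 0.0
```

```bash
python3 st.py; python3 shot.py e scene; python3 shot.py ew; python3 -c "
import cv2,numpy as np
a=cv2.imread('pics/e.png')[100:340,260:460];b=cv2.imread('pics/ew.png')
cv2.imwrite('pics/ec.png',np.hstack([cv2.resize(a,(350,420),interpolation=2),cv2.resize(b[:,60:510],(450,420))]))"
```

```text
17.4 [0.4243 0.2694 0.1988] yaw_y 171.0 tilt 0.1 F [ 0.4 -0.2  0.2] T [-0.   -0.04 -0.04] w 0.0511 0.0 q6 -0.85
17.4 [0.4243 0.2694 0.1988] [-2.0396e+00  2.3871e+00 -4.0000e-04] [ 0.57  0.09 -0.2   1.29 -0.   -0.85] [ 0.4 -0.2  0.2]
17.45 [0.4238 0.2691 0.1978] [ 2.0407 -2.3882 -0.    ] [ 0.57  0.09 -0.2   1.29 -0.   -0.85] [-0.1  0.3 -0.8]
```

View pics/ec.png

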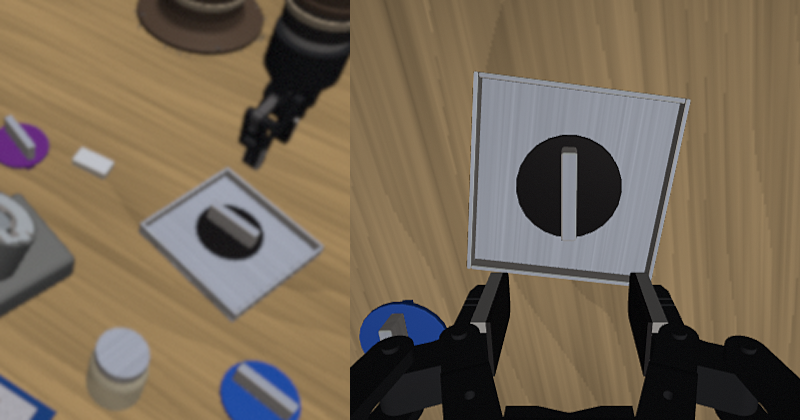

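The cover stands upright at the tray's centre, at (568,187) in the wrist half. The jar and eraser have not moved and the gripper is clear, so I'm handing in.

```bash
python3 -c "
from rig import manip
print(manip.hand_in())"
```

```text
the job is handed in; nothing more can be done
None
```

I pressed the black cover in, turned it anticlockwise to its stop, drew it off and stood it upright in the middle of the tray; I handed the job in at about 17.5 s, and no verdict was shown.

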